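# Third hand: probe head held down on its sprung bayonet socket

## Robot

A 6-joint arm with a two-finger parallel gripper is mounted at the origin on the work surface. World frame = base frame: x ahead of the robot, y to its left, z up, the work surface at z = 0. Lengths are in m, angles in rad, forces in N, time in s.
With the tool pointing down it reaches from about 0.35 to 0.975 m from the base axis. Payload 4.9 kg.
Tool frame: the origin (TCP) lies on the centre line of the jaws, within the pads' length; the fingertips stand 8 mm ahead of it and the grasp point (between the pads) lies 11 mm behind it; z points along the fingers, y is the line along which they close (so a half turn about z gives the same grasp; the last joint's range is limited). The gripper opens to 85 mm and grips with 20 to 120 N. Pads are 22 mm wide; open, the fingers measure 114 mm over their backs; the gripper's body (76 mm by 85 mm) begins 54 mm behind the grasp point. The pads swing forward as they close: fully open they stand 13 mm farther back than shut.
Start: joints at [-1.369, 0.053, 1.613, -0, 1.476, -0.119], TCP at [0.197, -0.593, 0.239] pointing down, gripper open.
Joint ranges: [-3.01, 3.01], [-1.01, 2.22], [0.06, 2.58], [-1.02, 4.17], [0.09, 2.62], [-3.14, 3.14]. Speed limits (rad/s): [2.57, 2.57, 3.14, 3.14, 3.14, 3.14].

## Interface

Orientations are given as a rotation vector (axis times angle).
In Python, from station import ctrl gives the robot as it stands.
- The arm moves only by the tool drive_effector, called after ">>>" by a JSON object that holds its "name" and its "arguments". Schema: {"type":"object","properties":{"increments":{"type":"string"},"grip_n":{"type":"number"},"only":{"type":"string"},"quiet":{"type":"boolean"},"lines":{"type":"string"}},"required":["increments"],"additionalProperties":false}. increments is a string of 1 to 20 rows, parted by a bar, with the numbers parted by spaces; each row has 7 numbers: the finger opening in m, then dx, dy, dz in units of 25 mm, then a rotation vector rx, ry, rz in rad; each row is the pose to reach, as a shift and turn from the pose commanded when the call began, along the tool's axes at that moment; what a row does not reach only later rows make up. A row lasts 1/12 s, in which the tool goes at most 0.0417 m and 0.125 rad, less where a joint would pass 70% of its speed; a pose out of reach is approached as far as the arm can. The fingers move at their own pace and stop on an object; grip_n is the grip in N (left out, the last holds). Time passes only in rows, so rows that do not move let the fingers close. The tool returns the time, the measured TCP pose, the force, the opening and the grip force at its end. only (a regular expression) keeps the lines of the reply that match it, lines (a string "A,B") keeps lines A to B, and quiet returns only ok. Input that does not fit is refused with a message, and nothing moves.
- ctrl.get_obs(): the state, without advancing time (a new reading comes with each control period).
- ctrl.get_image(name): name is "side" or "top" or "wrist"; returns the picture (384x512x3 uint8, red, green, blue); there is no depth.
- ctrl.camera_params(name): a dict with "fx", "fy", "cx", "cy" (pixels), "T" (4x4, takes a point from camera to world coordinates); the wrist camera has in their place "tool_from_camera" (4x4, takes a point from camera to tool coordinates, whose origin is the TCP and whose axes are the flange's). Camera axes: x right, y down, z forward; pixel columns grow to the right and rows downward; lengths in m; the calibration is good to about 2 mm. A picture is of the moment at which its call begins: read the wrist's pose just before it. camera_params takes no time and is no camera call.
- ctrl.finish_job(): hands the job in; it is judged then, once.
Trained networks look in the newest picture that a camera, given by its name, has taken for a name from the list of things; names that differ only in an ending like _2 or _b are one class to them, and where a whole thing is asked for, a point or a joint stands for the part that bears it (a point fixed in the world has none). Each returns a list of dicts, best first, with "p" (0 to 1); they miss things now and then, are a little off and sometimes report something else, mostly with a low value. They report only what shows in the picture. A call takes as long as a camera call. They do not tell look-alikes from the thing itself.
- ctrl.find_in(camera, thing): "extent" ([left, top, right, bottom] in pixels, round what is visible of it).
- ctrl.cut_out(camera, thing): "mask" (384x512 bool, what is visible of it) and "extent" ([left, top, right, bottom] in pixels, round what is visible of it).
- ctrl.tip_of(camera, thing): "xy" ([column, row] in pixels: a listed point, or the origin of a listed thing).
The state is a dict: "t": time; "q": joint angles; "dq": joint speeds; "effort": joint torques, N m; "tool_pos": TCP position; "tool_rot": TCP orientation; "contact_force": force on the tool from outside, world axes, zero at the start; "wrist_torque": the same for the moment, N m; "opening": finger opening in m; "grip_force": force on a finger pad.
Only numpy, scipy, OpenCV 4.12 (cv2) and the standard library are available. Lean on these libraries where they do the work, as an engineer would, in place of code of your own. Each camera call takes 0.05 s, during which the arm holds its last target. There are 200 camera calls.

## Task

Take the yellow dust cap off the bayonet socket of the test rig and set it down (do not drop it) on the bare counter, clear of the rig. Then lift the black probe head out of its stand, enter it upright in the socket with its two pins in the two slots, without ramming it, and press it straight down on the socket's spring with a steady push of about 10 newtons, the flange a few millimetres short of the rim, so that a colleague can turn the locking ring. Finish while still gripping and pressing it like that, and leave the generator, caliper, red torque handle and sample tube where they lie.

Things in the scene. Friction and masses are not known exactly. Their poses are not given: they have to be found in the camera images.
- rig: Dull aluminium test rig, fixed, left or right of the robot (the stand is on the other side): base plate 150 (x) x 130 mm, top at 16 mm; 90 x 90 mm deck, top at 40 mm, carrying the chrome socket, whose axis is 18 mm to -x of the origin; grey terminal box on the +x side, top at 50 mm. Origin: centre of the underside, on the counter.
- socket_mouth (a point): Centre of the socket's mouth at rim level, 80 mm above the counter; z up. Chrome tube 54 mm wide, bore 32 mm; two vertical slots in the bore wall at +x and -x (the rig's axes), 10 mm wide, out to 22 mm from the axis, open at the top, as deep as the bore. Knurled locking ring 67 mm wide round it, top 8 mm below the rim, a white mark by each slot; it does not turn here.
- contact: Brass disc in the bore, 26 mm wide, on a vertical spring. Origin: its underside's centre, 6 mm below its top face. Free, the top face lies 18 mm below the rim; it pushes up with 4 N when first moved and 1 N more per mm pressed (10 N at 6 mm, with the probe's flange then 4 mm above the rim); travel 14 mm.
- cap: Yellow dust cap, 50 g, loose on the socket: stem 28 mm wide, 12 mm long (in the bore), disc 52 mm wide, 5 mm thick (on the rim), round knob 22 mm wide, 30 mm tall on top. Origin: centre of the stem's underside; z up. On the counter it stands on its stem. The counter 100 mm from the stand towards the rig's side, at 0.46 m ahead of the robot base, is bare.
- probe: Black head, 0.22 kg, loose, upright. Origin: nose underside centre; z up. Nose 28 mm wide and long, lowest 6 mm tapered to 18 mm. Two steel pins, 6 mm thick, along +x and -x to 19.5 mm from the axis, 14 mm up; white marks above them on flange, body, top. Flange 50 mm wide, 28-33 mm up; round grip body 38 mm wide, 33-86 mm up; top at 96 mm. Flange is 10 mm over the rim as the nose meets the disc.
- stand: Grey plastic ring stand fixed to the counter: 68 mm across (foot 84 mm), 34 mm high, hole 43 mm; the probe head's flange rests on its top, the nose hangs free inside, 6 mm above the counter. Origin: centre of its underside.
- generator: Bystander: flat titanium pulse generator with clear header, 57 x 48 x 8 mm, loose. Origin: centre of the underside.
- caliper: Bystander: steel caliper lying flat, 230 mm long along its x, 12 mm high, loose. Origin: middle of the underside of its beam.
- torque_handle: Bystander: red torque handle, 187 mm long along x, 30 mm high, lying loose. Origin: underside, near the middle.
- rack: White block 60 x 60 x 45 mm, fixed, with a hole that holds the sample tube. Origin: centre of the underside.
- tube: Bystander: glass sample tube with blue stopper, 18 mm across, 101 mm long, standing loose in the rack, its top 111 mm above the counter. Origin: its lower end.
Not all that is in view belongs to the job. There is more than one size of the cap; the one meant has the size given above.

How it is judged:
On the way, in this order (a step that is already met when the one before it is completed fails the run):
1. the dust cap is off the socket, at rest on the counter and let go, while the probe head is still in its stand (height (world z) of cap below 0.03 m and horizontal distance between cap and socket_mouth above 0.07 m and contact force between cap and rig below 0.05 N and contact force between the fingers and cap below 0.05 N and linear speed of cap below 0.02 m/s and distance of probe from where it was at the start of the episode below 0.02 m), for 0.2 s.
2. the probe head is held by the fingers, lifted clear of its stand (z of probe in the frame of stand above 0.036 m and contact force between the fingers and probe above 1 N), for 0.1 s.
3. the nose is in the bore, upright, its pins down in the slots (z of probe in the frame of socket_mouth below -0.017 m and horizontal distance between probe and socket_mouth below 0.005 m and angle between the x axis of probe and the x axis of socket_mouth, either way round below 0.3 rad and angle between probe's own z axis and vertical below 0.12 rad), for 0.1 s.
At the end, for the whole second after the job is handed in: Still gripped, upright (0.1 rad), centred (4 mm), pins in slots, the probe head presses the sprung contact with 7 to 13 N, nose 20 to 27.5 mm below the rim, under 22 N on the rig in all; the cap lies still and released on the counter, off the rig, over 70 mm from the socket axis (contact force between probe and contact between 7 and 13 N and contact force between probe and rig below 22 N and contact force between the fingers and probe above 3 N and z of probe in the frame of socket_mouth between -0.0275 and -0.02 m and horizontal distance between probe and socket_mouth below 0.004 m and angle between the x axis of probe and the x axis of socket_mouth, either way round below 0.3 rad and angle between probe's own z axis and vertical below 0.1 rad and linear speed of probe below 0.01 m/s and height (world z) of cap below 0.03 m and horizontal distance between cap and socket_mouth above 0.07 m and contact force between cap and rig below 0.05 N and contact force between the fingers and cap below 0.05 N and linear speed of cap below 0.02 m/s); the arm keeps its last pose, push and grip.
It fails at once if the probe head is rammed into the rig with more than 40 N (contact force between probe and rig above 40 N).
It fails at once if the dust cap is dropped or thrown (falls free faster than 1 m/s) (linear speed of cap above 1 m/s and contact force between the fingers and cap below 0.05 N).
It fails at once if the probe head is dropped (falls free faster than 0.7 m/s) (linear speed of probe above 0.7 m/s and contact force between the fingers and probe below 0.05 N).
It fails at once if the generator, caliper, torque handle or sample tube is moved by more than 15 mm, or the tube tipped (distance of any of generator, caliper, torque_handle, tube from where it was at the start of the episode above 0.015 m or angle between tube's own z axis and vertical above 0.3 rad).
It also fails if it takes over 51 s, if anything falls off the work surface, if the arm or the gripper's body presses on something with over 40 N, if the wrist force passes 120 N, or if a joint passes its speed limit or range.

## Working session

There is one attempt and no reset: what is moved stays moved. The work goes in short steps, Python scripts to look and compute and a tool call to move; the robot and the scene stay as the last step left them, time stands still between calls to the robot, and variables do not carry over. Pictures are saved under pics/ and viewed, at most 10 in all, crops included, and the job is handed in when it is done.

```bash
mkdir -p pics; ls; python3 - <<'E'
from station import ctrl
import cv2, numpy as np
o=ctrl.get_obs(); print(o['t'],o['tool_pos'],o['tool_rot'],o['opening'])
ims=[]
for c in ['side','top']:
    im=ctrl.get_image(c); cv2.imwrite(f'pics/{c}0.png',im[:,:,::-1])
    p=ctrl.camera_params(c); print(c,p['fx'],p['fy'],p['cx'],p['cy'],np.round(p['T'],3).tolist())
    for t in ['rig','socket_mouth','cap','probe','stand','tube','rack','caliper','torque_handle','generator']:
        print(t,[(round(d['p'],2),np.round(d['xy']).tolist()) for d in ctrl.tip_of(c,t)][:3])
E
python3 -c "
from station import ctrl
print(ctrl.camera_params('wrist'))"
```

```text
pics
0.0 [ 0.19693201 -0.59250677  0.23804158] [-3.09916480e+00 -5.01364987e-01  1.83843469e-04] 0.08526202855018405
side 401.7167124570095 401.7167124570095 256.52254610918516 191.45891599418718 [[-0.948, -0.252, 0.194, 0.392], [-0.318, 0.744, -0.588, 0.581], [0.004, -0.619, -0.785, 0.833], [0.0, 0.0, 0.0, 1.0]]
rig [(0.56, [306.0, 159.0])]
socket_mouth [(0.98, [311.0, 138.0])]
cap [(0.73, [359.0, 165.0]), (0.65, [352.0, 190.0]), (0.56, [312.0, 142.0])]
probe [(0.67, [239.0, 267.0])]
stand [(0.98, [240.0, 269.0])]
tube [(0.52, [239.0, 370.0])]
rack [(0.75, [304.0, 160.0]), (0.71, [240.0, 374.0])]
caliper [(0.77, [191.0, 179.0])]
torque_handle [(0.89, [327.0, 117.0]), (0.16, [214.0, 195.0])]
generator [(0.81, [216.0, 194.0]), (0.35, [327.0, 115.0])]
top 441.5785810105202 441.5785810105202 261.8591215506015 191.83088168832552 [[0.03, -0.971, 0.238, 0.319], [-1.0, -0.029, 0.005, -0.008], [0.002, -0.238, -0.971, 1.201], [0.0, 0.0, 0.0, 1.0]]
rig [(0.76, [328.0, 235.0]), (0.49, [405.0, 241.0])]
socket_mouth [(0.58, [336.0, 235.0])]
cap [(0.86, [338.0, 237.0]), (0.59, [308.0, 287.0]), (0.55, [340.0, 285.0])]
probe [(0.67, [273.0, 136.0]), (0.54, [195.0, 209.0])]
stand [(0.6, [198.0, 207.0])]
tube [(0.57, [117.0, 235.0])]
rack [(0.95, [118.0, 235.0])]
caliper [(0.28, [199.0, 205.0])]
torque_handle [(0.89, [409.0, 238.0])]
generator [(0.74, [260.0, 164.0])]
{'fx': 287.69543289903146, 'fy': 287.69543289903146, 'cx': 256.8035814286617, 'cy': 191.17309483841913, 'tool_from_camera': array([[ 1.04572277e-03, -9.51204776e-01, -3.08558552e-01,
         7.79663289e-02],
       [ 9.99999451e-01,  9.75093572e-04,  3.83099207e-04,
        -3.92606213e-04],
       [-6.35323352e-05, -3.08558783e-01,  9.51205274e-01,
        -1.34012554e-01],
       [ 0.00000000e+00,  0.00000000e+00,  0.00000000e+00,
         1.00000000e+00]])}
```

```bash
python3 -c "
import cv2
for c in ['side','top']:
    cv2.imwrite(f'pics/{c}0b.png',cv2.resize(cv2.imread(f'pics/{c}0.png'),(800,600),interpolation=cv2.INTER_CUBIC))"
```

```text
(no output)
```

View pics/side0b.png

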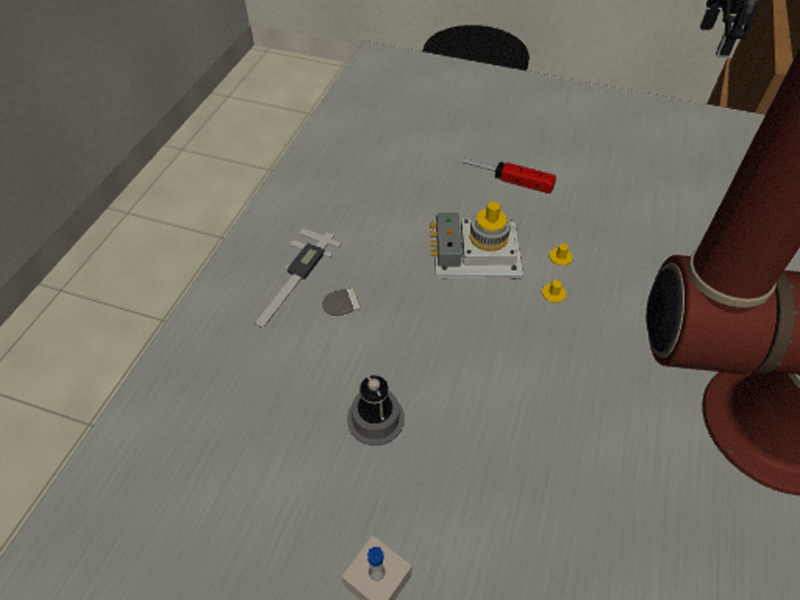

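View pics/top0b.png

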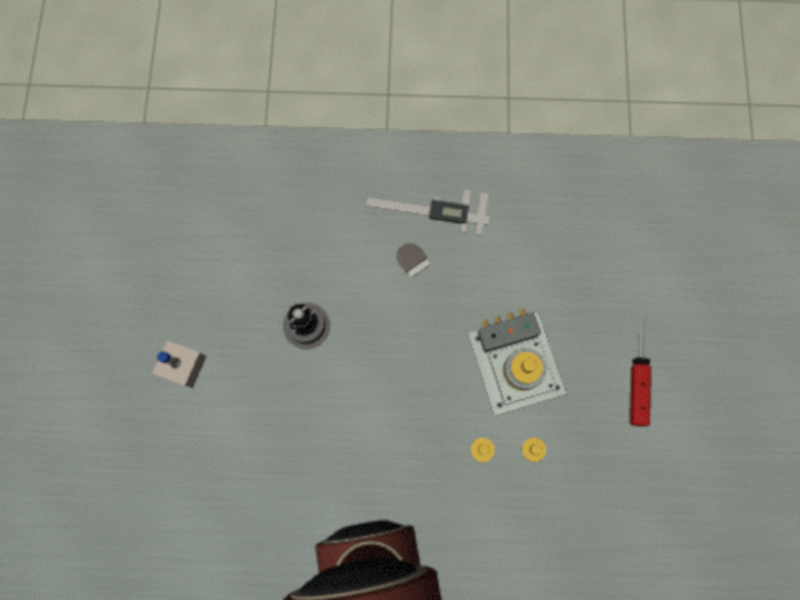

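The side view shows the probe and stand at (375,400), the rig with the capped socket at (490,230), and two smaller decoy caps at (560,255) and (554,292). In the top view the rig is at (517,363), yawed about 0.3 rad, with the probe at (305,322), the tube at (165,358) and bare counter between the rig and the stand.

```bash
cat >h.py <<'E'
from station import ctrl
import numpy as np, cv2
from scipy.spatial.transform import Rotation as R
def cam(c):
    p=ctrl.camera_params(c)
    if c=='wrist':
        o=ctrl.get_obs(); T=np.eye(4); T[:3,:3]=R.from_rotvec(o['tool_rot']).as_matrix(); T[:3,3]=o['tool_pos']
        T=T@p['tool_from_camera']
    else: T=p['T']
    return p,np.array(T)
def ray(c,uv,z):
    p,T=cam(c); d=T[:3,:3]@np.array([(uv[0]-p['cx'])/p['fx'],(uv[1]-p['cy'])/p['fy'],1]); o=T[:3,3]
    return o+d*(z-o[2])/d[2]
def proj(c,X):
    p,T=cam(c); x=T[:3,:3].T@(np.array(X)-T[:3,3]); return np.array([p['fx']*x[0]/x[2]+p['cx'],p['fy']*x[1]/x[2]+p['cy']])
def to_tool(X,tgt_yaw=None):
    o=ctrl.get_obs(); M=R.from_rotvec(o['tool_rot'])
    return M.inv().apply(np.array(X)-o['tool_pos'])
E
python3 - <<'E'
from h import *
k=1.5625
f=lambda c,u,v,z:np.round(ray(c,(u/k,v/k),z),4)
print('cap top',f('top',529,366,.115),f('side',493,206,.115))
print('decoys',f('top',483,450,.012),f('top',535,450,.012))
print('stand foot',f('top',307,327,.0),' probe top',f('top',296,313,.102),f('side',374,381,.102))
b=[f('top',*p,.016) for p in [(470,332),(539,313),(565,393),(496,413)]]
print('base',b,np.mean(b,0))
for a in [(0,3),(1,2)]: d=b[a[0]]-b[a[1]]; print(np.linalg.norm(d),np.arctan2(d[1],d[0]))
print('tube',f('top',163,357,.111)); print('gen',f('top',412,260,.008))
M=R.from_rotvec(ctrl.get_obs()['tool_rot']).as_matrix(); print(M.round(3))
E
```

```text
cap top [ 0.4829 -0.1945  0.115 ] [ 0.4869 -0.191   0.115 ]
decoys [ 0.3536 -0.1331  0.012 ] [ 0.3562 -0.2207  0.012 ]
stand foot [0.5582 0.1788 0.    ]  probe top [0.5606 0.1824 0.102 ] [0.5617 0.1783 0.102 ]
base [array([ 0.5546, -0.1091,  0.016 ]), array([ 0.5923, -0.2303,  0.016 ]), array([ 0.4531, -0.2727,  0.016 ]), array([ 0.4157, -0.1545,  0.016 ])] [ 0.503925 -0.19165   0.016   ]
0.1461313450290525 0.3159077297370662
0.1455142604695499 0.2956695131058898
tube [0.4806 0.3877 0.111 ]
gen [ 0.6854 -0.0039  0.008 ]
[[ 0.949  0.315  0.   ]
 [ 0.315 -0.949  0.   ]
 [ 0.    -0.    -1.   ]]
```

Careful with the scale: shifts go in units of 25 mm. That gives: 0.4 m is 16, -0.289 m is -11.56.

>>> {"name": "drive_effector", "arguments": {"increments": "0.085 16 -11.56 0 0 0 0 | 0.085 16 -11.56 0 0 0 0 | 0.085 16 -11.56 0 0 0 0 | 0.085 16 -11.56 0 0 0 0 | 0.085 16 -11.56 0 0 0 0 | 0.085 16 -11.56 0 0 0 0 | 0.085 16 -11.56 0 0 0 0 | 0.085 16 -11.56 0 0 0 0 | 0.085 16 -11.56 0 0 0 0 | 0.085 16 -11.56 0 0 0 0 | 0.085 16 -11.56 0 0 0 0 | 0.085 16 -11.56 0 0 0 0 | 0.085 16 -11.56 0 0 0 0 | 0.085 16 -11.56 0 0 0 0 | 0.085 16 -11.56 0 0 0 0 | 0.085 16 -11.56 0 0 0 0"}}

```text
t: 2.43
tool_pos: [0.485, -0.1936, 0.2393]
tool_rot: [3.101, 0.499, -0.0]
contact_force: [-0.2, -0.2, -0.0]
opening: 0.0852
grip_force: 0.0
```

```bash
python3 - <<'E'
from h import *
im=ctrl.get_image('wrist'); cv2.imwrite('pics/w1.png',im[:,:,::-1])
for t in ['cap','rig','socket_mouth']:
    print(t,[(round(d['p'],2),np.round(d['xy'],1).tolist()) for d in ctrl.tip_of('wrist',t)][:2])
m=ctrl.cut_out('wrist','cap'); print([(d['p'],d['extent']) for d in m][:2])
print(ctrl.get_obs()['q'])
for z in (.068,.08,.085,.115): print(z,proj('wrist',[.486,-.193,z]))
E
```

```text
cap [(0.94, [250.3, 245.8]), (0.88, [261.3, 174.3])]
rig [(0.57, [261.0, 149.3])]
socket_mouth []
[(0.89, [237.0, 153.7, 285.6, 199.4]), (0.72, [233.7, 236.9, 259.0, 264.8])]
[-5.22152789e-01 -1.95860975e-01  1.84880339e+00 -1.44295614e-05
  1.48861884e+00  7.29546269e-01]
0.068 [256.83548967 171.9407252 ]
0.08 [256.83778856 174.73386717]
0.085 [256.8387984  175.96082506]
0.115 [256.84560604 184.23205843]
```

View pics/w1.png

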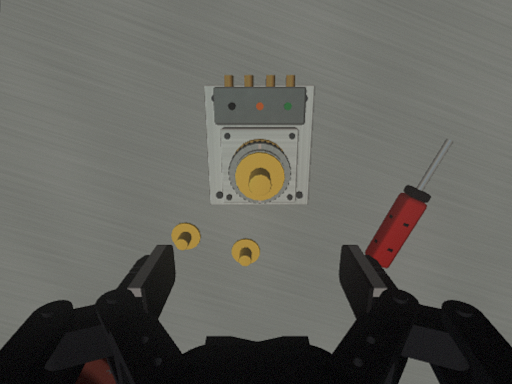

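The wrist view shows the capped socket with its disc centre at about (261,176) and knob top at (260,183). The rig edges are parallel to the image axes, so the tool yaw already equals the rig yaw. I need about 4 mm in +y, then descend.

>>> {"name": "drive_effector", "arguments": {"increments": "0.085 -0.04 0.16 1.6 0 0 0 | 0.085 -0.04 0.16 3.2 0 0 0 | 0.085 -0.04 0.16 4.6 0 0 0 | 0.085 -0.04 0.16 5.52 0 0 0 | 0.085 -0.04 0.16 5.52 0 0 0 | 0 -0.04 0.16 5.52 0 0 0 | 0 -0.04 0.16 5.52 0 0 0 | 0 -0.04 0.16 5.52 0 0 0 | 0 -0.04 0.16 5.52 0 0 0 | 0 -0.04 0.16 5.52 0 0 0 | 0 -0.04 0.16 5.52 0 0 0 | 0 -0.04 0.16 5.52 0 0 0 | 0 -0.04 0.16 5.52 0 0 0 | 0 -0.04 0.16 5.52 0 0 0", "grip_n": 40}}

```text
t: 3.85
tool_pos: [0.487, -0.1974, 0.1033]
tool_rot: [3.099, 0.502, 0.004]
contact_force: [-0.6, 0.9, 5.8]
opening: 0.0202
grip_force: 39.3
```

To row units: -0.06 m is -2.4, -0.271 m is -10.84.

>>> {"name": "drive_effector", "arguments": {"increments": "0 0 0 -0.8 0 0 0 | 0 0 0 -2 0 0 0 | 0 0 0 -2.8 0 0 0 | 0 0.32 -1.4 -2.8 0 0 0 | 0 0.64 -2.8 -2.8 0 0 0 | 0 0.96 -4.2 -2.8 0 0 0 | 0 1.28 -5.6 -2.4 0 0 0 | 0 1.6 -7 -1.6 0 0 0 | 0 1.92 -8.4 -0.4 0 0 0 | 0 2.2 -9.8 0.8 0 0 0 | 0 2.48 -10.84 1.6 0 0 0 | 0 2.48 -10.84 2.16 0 0 0 | 0 2.48 -10.84 2.16 0 0 0 | 0 2.48 -10.84 2.16 0 0 0"}}

```text
t: 5.02
tool_pos: [0.4584, 0.0801, 0.0466]
tool_rot: [-3.101, -0.503, 0.004]
contact_force: [-0.5, 0.8, -0.6]
opening: 0.0202
grip_force: 39.6
```

```bash
python3 - <<'E'
from h import *
im=ctrl.get_image('wrist'); s=ctrl.get_image('side')
cv2.imwrite('pics/p2.png',np.hstack([im,cv2.resize(s[150:290,200:387],(512,384))])[:,::1,::-1][:, :, :].copy()) 
a=cv2.imread('pics/p2.png'); cv2.imwrite('pics/p2.png',cv2.resize(a,(800,300)))
E
```

```text
(no output)
```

View pics/p2.png

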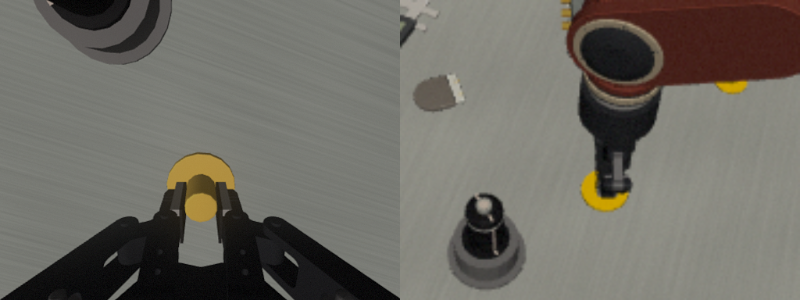

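The cap is held level by its knob just above bare counter. I'll lower it to contact next.

To row units: 0.012 m is 0.48, 0.011 m is 0.44.

>>> {"name": "drive_effector", "arguments": {"increments": "0 0 0 0.24 0 0 0 | 0 0 0 0.36 0 0 0 | 0 0 0 0.44 0 0 0 | 0 0 0 0.48 0 0 0 | 0 0 0 0.48 0 0 0"}}

```text
t: 5.53
tool_pos: [0.4594, 0.0796, 0.0355]
tool_rot: [3.101, 0.501, 0.0]
contact_force: [-0.4, 0.2, -0.6]
opening: 0.02
grip_force: 39.6
```

>>> {"name": "drive_effector", "arguments": {"increments": "0 0 0 0.04 0 0 0 | 0 0 0 0.08 0 0 0 | 0 0 0 0.08 0 0 0"}}

```text
t: 5.78
tool_pos: [0.4601, 0.0798, 0.0353]
tool_rot: [3.101, 0.502, 0.0]
contact_force: [-5.6, -1.2, 11.9]
opening: 0.0201
grip_force: 40.8
```

>>> {"name": "drive_effector", "arguments": {"increments": "0.03 0 0 -0.04 0 0 0 | 0.05 0 0 -0.04 0 0 0 | 0.085 0 0 -0.04 0 0 0 | 0.085 0 0 -0.04 0 0 0 | 0.085 0 0 -0.08 0 0 0 | 0.085 0 0 -0.08 0 0 0 | 0.085 0 0 -1.2 0 0 0 | 0.085 0 0 -2.8 0 0 0 | 0.085 0 0 -4.4 0 0 0 | 0.085 0 0 -6 0 0 0 | 0.085 1.2 -0.6 -7.2 0 0 0 | 0.085 2.6 -1.28 -8.16 0 0 0 | 0.085 4 -1.92 -8.16 0 0 0 | 0.085 5.04 -2.52 -8.16 0 0 0 | 0.085 5.04 -2.52 -8.16 0 0 0 | 0.085 5.04 -2.52 -8.16 0 0 0 | 0.085 5.04 -2.52 -8.16 0 0 0"}}

```text
t: 7.2
tool_pos: [0.5584, 0.1792, 0.2365]
tool_rot: [3.101, 0.502, -0.003]
contact_force: [-0.9, 0.2, 0.6]
opening: 0.0851
grip_force: 0.0
```

```bash
python3 - <<'E'
from h import *
im=ctrl.get_image('wrist'); cv2.imwrite('pics/w3.png',im[:,:,::-1])
for t in ['cap','probe','stand']:
    print(t,[(round(d['p'],2),np.round(d['xy'],1).tolist()) for d in ctrl.tip_of('wrist',t)][:2])
    print([(round(d['p'],2),np.round(d['extent'],1).tolist()) for d in ctrl.find_in('wrist',t)][:2])
print(ctrl.get_obs()['q'])
for z in (0,.034,.0395,.102): print(z,proj('wrist',[.560,.180,z]))
E
```

```text
cap [(0.58, [301.4, 244.5])]
[(0.58, [282.8, 232.3, 321.5, 273.1])]
probe [(0.77, [255.9, 156.7])]
[(0.84, [234.3, 142.3, 279.3, 194.4])]
stand []
[(0.77, [222.1, 126.7, 291.3, 187.8]), (0.66, [434.8, 228.8, 512.0, 340.3])]
[ 1.83096564e-01 -3.70111253e-02  1.70607924e+00  2.35684939e-05
  1.47209062e+00  1.43382649e+00]
0 [256.55205871 159.19213079]
0.034 [256.53127354 164.93612126]
0.0395 [256.527539   165.96816382]
0.102 [256.47529519 180.4057657 ]
```

View pics/w3.png

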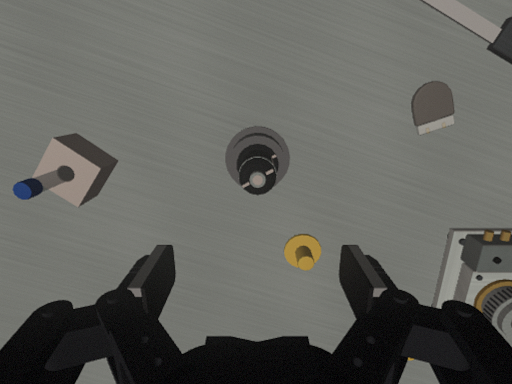

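```bash
python3 - <<'E'
import cv2
im=cv2.imread('pics/w3.png')[120:200,215:300]
cv2.imwrite('pics/w3c.png',cv2.convertScaleAbs(cv2.resize(im,(637,600),interpolation=cv2.INTER_CUBIC),alpha=1.5))
E
```

```text
(no output)
```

View pics/w3c.png

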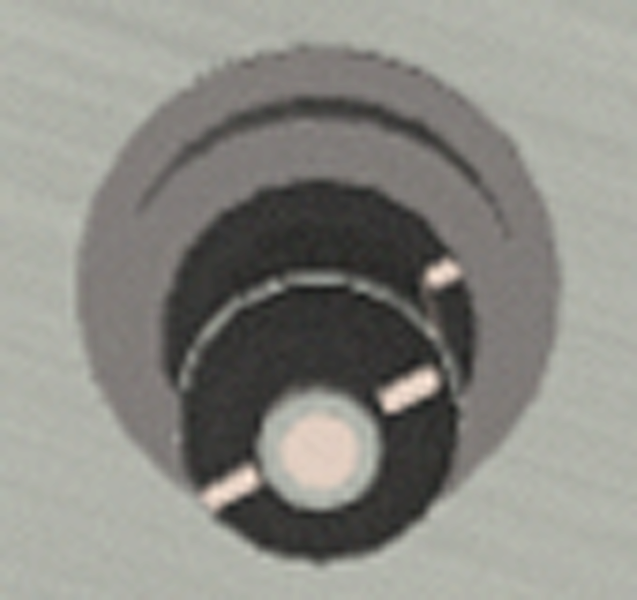

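The crop shows the probe's top marks at (230,487) and (410,389), with the top centre at (320,450). I'll compute yaw and centre from these.

```bash
python3 - <<'E'
from h import *
s=600/80; f=lambda u,v,z: ray('wrist',(215+u/s,120+v/s),z)
a,b=f(230,487,.095),f(410,389,.095)
d=b-a; print('yaw',np.arctan2(d[1],d[0]),'mid',(a+b)/2, np.linalg.norm(d))
print('button',f(320,450,.102),'body ring rim',f(318,418,.092), 'flange',f(320,320,.0395))
M=R.from_rotvec(ctrl.get_obs()['tool_rot']).as_matrix(); print('toolyaw',np.arctan2(M[1,0],M[0,0]))
E
```

```text
yaw -0.735819800198389 mid [0.56038772 0.17897669 0.095     ] 0.02744171044436935
button [0.56075474 0.1790296  0.102     ] body ring rim [0.56222744 0.17977208 0.092     ] flange [0.56418733 0.17998029 0.0395    ]
toolyaw 0.32006408777345746
```

>>> {"name": "drive_effector", "arguments": {"increments": "0.085 0.1 0.04 1.6 0 0 0 | 0.085 0.1 0.04 3.2 0 0 0 | 0.085 0.1 0.04 4.8 0 0 0 | 0.085 0.1 0.04 6.2 0 0 0 | 0.085 0.1 0.04 7.04 0 0 0 | 0.085 0.1 0.04 7.04 0 0 0 | 0.06 0.1 0.04 7.04 0 0 0 | 0.045 0.1 0.04 7.04 0 0 0 | 0 0.1 0.04 7.04 0 0 0 | 0 0.1 0.04 7.04 0 0 0 | 0 0.1 0.04 7.04 0 0 0 | 0 0.1 0.04 7.04 0 0 0 | 0 0.1 0.04 7.04 0 0 0 | 0 0.1 0.04 7.04 0 0 0 | 0 0.1 0.04 7.04 0 0 0", "grip_n": 80}}

```text
t: 8.8
tool_pos: [0.5638, 0.1797, 0.0645]
tool_rot: [-3.101, -0.502, -0.008]
contact_force: [-0.4, -0.1, 6.8]
opening: 0.036
grip_force: 80.5
```

To row units: -0.16 m is -6.4, -0.14 m is -5.6.

>>> {"name": "drive_effector", "arguments": {"increments": "0 0 0 -0.8 0 0 0 | 0 0 0 -2.4 0 0 0 | 0 0 0 -4 0 0 0 | 0 0 0 -5.6 0 0 0 | 0 0 0 -6.4 0 0 0 | 0 0 0 -6.4 0 0 0"}}

```text
t: 9.3
tool_pos: [0.5649, 0.1799, 0.2295]
tool_rot: [-3.101, -0.502, -0.021]
contact_force: [1.3, 1.5, -0.6]
opening: 0.0364
grip_force: 80.5
```

```bash
python3 - <<'E'
from h import *
im=ctrl.get_image('wrist'); cv2.imwrite('pics/w4.png',im[:,:,::-1])
print([(round(d['p'],2),np.round(d['extent'],1).tolist()) for d in ctrl.find_in('wrist','probe')][:2])
cv2.imwrite('pics/w4c.png',cv2.convertScaleAbs(cv2.resize(im[170:330,170:345,::-1],(656,600),interpolation=cv2.INTER_CUBIC),alpha=1.5))
E
```

```text
[(0.65, [214.4, 198.9, 298.8, 324.3])]
```

View pics/w4c.png

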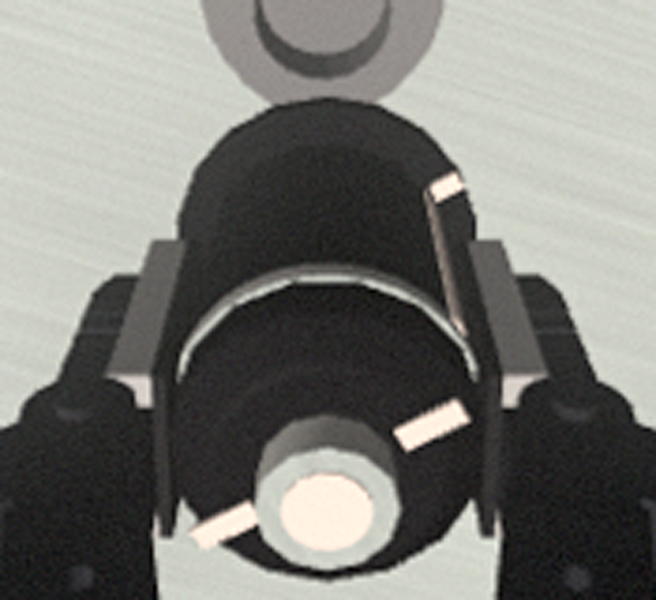

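The in-hand crop shows the probe upright between the pads, with the button at (327,512), body marks at (224,525) and (433,425), and flange mark at (447,186).

```bash
python3 - <<'E'
from h import *
p=ctrl.camera_params('wrist'); C=p['tool_from_camera']; s=3.75
def tr(u,v,zt):
    px=(170+u/s,170+v/s); d=C[:3,:3]@np.array([(px[0]-p['cx'])/p['fx'],(px[1]-p['cy'])/p['fy'],1]); o=C[:3,3]
    return o+d*(zt-o[2])/d[2]
zo=.0585 # probe origin in tool z
for n,h in (('96',.096),('90',.090)): print('button',n,tr(327,512,zo-h).round(4))
for h in (.086,.09):
    a,b=tr(224,525,zo-h),tr(433,425,zo-h); d=b-a; print(h,((a+b)/2).round(4),np.linalg.norm(d),'ang in tool',np.arctan2(d[1],d[0]))
print('flange far edge (x=center+.025)',tr(328,98,zo-.033),'sides',tr(180,220,zo-.033),tr(474,220,zo-.033))
o=ctrl.get_obs(); M=R.from_rotvec(o['tool_rot']).as_matrix(); print(M.round(3), o['q'])
E
```

```text
button 96 [-0.0025 -0.0001 -0.0375]
button 90 [-0.0075 -0.0001 -0.0315]
0.086 [-0.0057 -0.0002 -0.0275] 0.028348977587257372 ang in tool 1.0508119991755764
0.09 [-0.0026 -0.0002 -0.0315] 0.027284373945970396 ang in tool 1.0508119991755756
flange far edge (x=center+.025) [2.31646074e-02 6.30534259e-05 2.55000000e-02] sides [ 0.00220667 -0.0239205   0.0255    ] [0.00225517 0.02379601 0.0255    ]
[[ 0.949  0.315  0.002]
 [ 0.315 -0.949  0.   ]
 [ 0.002  0.    -1.   ]] [ 1.82785542e-01 -2.03660607e-02  1.71589330e+00 -5.74160090e-06
  1.44439145e+00  1.43272735e+00]
```

>>> {"name": "drive_effector", "arguments": {"increments": "0 -0.8 1.4 -0.4 0 0 -0.1 | 0 -1.6 2.8 -0.4 0 0 -0.2 | 0 -2.4 4.2 -0.4 0 0 -0.3 | 0 -3.2 5.6 -0.4 0 0 -0.4 | 0 -4 7 -0.4 0 0 -0.5 | 0 -4.8 8.4 -0.4 0 0 -0.6 | 0 -5.6 9.8 -0.4 0 0 -0.7 | 0 -6.4 11.2 -0.4 0 0 -0.8 | 0 -7.2 12.6 -0.4 0 0 -0.9 | 0 -8 14 -0.4 0 0 -1 | 0 -8.6 15 -0.4 0 0 -1.05 | 0 -9.12 15.72 -0.4 0 0 -1.05 | 0 -9.12 15.72 -0.4 0 0 -1.05 | 0 -9.12 15.72 -0.4 0 0 -1.05 | 0 -9.12 15.72 -0.4 0 0 -1.05 | 0 -9.12 15.72 -0.4 0 0 -1.05"}}

```text
t: 10.73
tool_pos: [0.4689, -0.2643, 0.2298]
tool_rot: [-2.429, -1.988, 0.0]
contact_force: [-0.4, 1.2, -1.8]
opening: 0.0364
grip_force: 80.7
```

```bash
python3 - <<'E'
from h import *
im=ctrl.get_image('wrist'); cv2.imwrite('pics/w5.png',im[:,:,::-1])
for t in ['socket_mouth','contact','probe']:
    print(t,[(round(d['p'],2),np.round(d['xy'],1).tolist()) for d in ctrl.tip_of('wrist',t)][:2])
print(proj('wrist',[.487,-.196,.08]))
cv2.imwrite('pics/w5b.png',cv2.convertScaleAbs(cv2.resize(im[60:360,60:460,::-1],(800,600),interpolation=cv2.INTER_CUBIC),alpha=1.3))
E
```

```text
socket_mouth [(0.76, [261.3, 106.6])]
contact [(0.56, [260.9, 108.5])]
probe [(0.91, [254.5, 214.3])]
[261.90343097 106.75726705]
```

View pics/w5b.png

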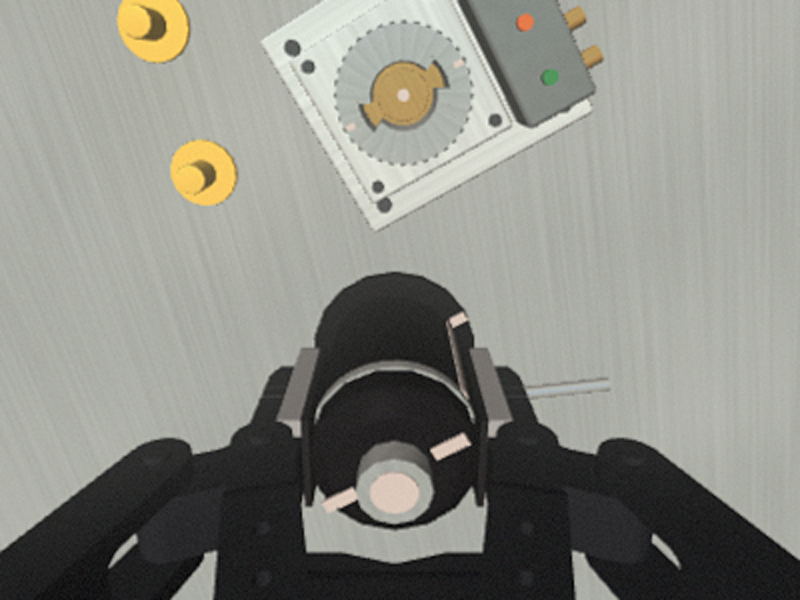

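The wrist view shows the socket bore centred at crop (403,95), ring marks at (457,64) and (350,127), and slots on the same line. The probe marks look parallel to it.

```bash
python3 - <<'E'
from h import *
o=ctrl.get_obs(); M=R.from_rotvec(o['tool_rot']).as_matrix(); print(M.round(4),o['tool_pos'])
f=lambda u,v,z: ray('wrist',(60+u/2,60+v/2),z)
T=lambda X: M.T@(X-o['tool_pos'])
a,b=f(350,127,.072),f(457,64,.072); d=T(b)-T(a); print('marks mid',T((a+b)/2),np.linalg.norm(d),'ang',np.arctan2(d[1],d[0]))
print('bore@rim',T(f(403,95,.08)))
im=cv2.imread('pics/w5.png'); 
# refine: marks centroids by brightness in ring zone, bore by saturation/darkness
for n,(u,v) in {'m1':(235,123.5),'m2':(288.5,92)}.items():
    w=im[int(v)-5:int(v)+6,int(u)-5:int(u)+6].astype(float); s=w.sum(2)+0*w[:,:,0]
    rb=w[:,:,2]-w[:,:,0]; rb=np.clip(rb-15,0,None); yy,xx=np.mgrid[0:11,0:11]; print(n,int(u)-5+(rb*xx).sum()/rb.sum(),int(v)-5+(rb*yy).sum()/rb.sum())
h=cv2.cvtColor(im,cv2.COLOR_BGR2HSV)[60:160,210:310]; m=((h[:,:,1]>70)|(h[:,:,2]<90)).astype(np.uint8)
m[:, :]=m*cv2.circle(np.zeros_like(m),(51,47),24,1,-1); 
n,l,st,c=cv2.connectedComponentsWithStats(m); i=1+np.argmax(st[1:,4]); print(st[i],c[i]+[210,60])
# in-hand
p=ctrl.camera_params('wrist'); C=p['tool_from_camera']
def tr(u,v,zt):
    d=C[:3,:3]@np.array([(60+u/2-p['cx'])/p['fx'],(60+v/2-p['cy'])/p['fy'],1]); q=C[:3,3]; return q+d*(zt-q[2])/d[2]
a,b=tr(340,499,-.029),tr(451,446,-.029); d=b-a; print('probe ang',np.arctan2(d[1],d[0]),'button',tr(394.5,493,-.0375),'flange edge',tr(393,272,.0255))
E
```

```text
[[ 1.973e-01  9.803e-01 -1.000e-04]
 [ 9.803e-01 -1.973e-01  2.000e-04]
 [ 1.000e-04 -1.000e-04 -1.000e+00]] [ 0.46944222 -0.26471916  0.23116031]
marks mid [0.0694092  0.00324955 0.15916966] 0.060072403520220814 ang 1.053593219199575
bore@rim [0.07013165 0.0032992  0.15116976]
m1 234.8426966292135 123.08988764044943
m2 288.69565217391306 91.26086956521739
[ 30  30  45  35 963] [261.33852544 106.56801661]
probe ang 1.0519443692835948 button [-0.00156658 -0.00096387 -0.0375    ] flange edge [ 0.02417082 -0.00133412  0.0255    ]
```

>>> {"name": "drive_effector", "arguments": {"increments": "0 1.2 0.08 0 0 0 0 | 0 2.4 0.16 0 0 0 0 | 0 2.86 0.156 0.8 0 0 0 | 0 2.86 0.156 2 0 0 0 | 0 2.86 0.156 3 0 0 0 | 0 2.86 0.156 3.36 0 0 0 | 0 2.86 0.156 3.36 0 0 0 | 0 2.86 0.156 3.36 0 0 0"}}

```text
t: 11.6
tool_pos: [0.4874, -0.1963, 0.1478]
tool_rot: [2.432, 1.989, 0.0]
contact_force: [0.5, 0.5, -1.3]
opening: 0.036
grip_force: 80.8
```

```bash
python3 - <<'E'
from h import *
o=ctrl.get_obs();print(o['tool_pos'],o['contact_force'],o['wrist_torque'])
s=ctrl.get_image('side'); w=ctrl.get_image('wrist')
a=cv2.resize(s[100:190,250:370],(533,400),interpolation=cv2.INTER_CUBIC)
cv2.imwrite('pics/s6.png',np.hstack([a,cv2.resize(w[150:350,190:325],(267,400))])[:,:,::-1])
E
```

```text
[ 0.48744311 -0.19630979  0.14781243] [ 0.5482198   0.5485831  -1.27556389] [ 0.00960045 -0.01206125  0.02339393]
```

View pics/s6.png

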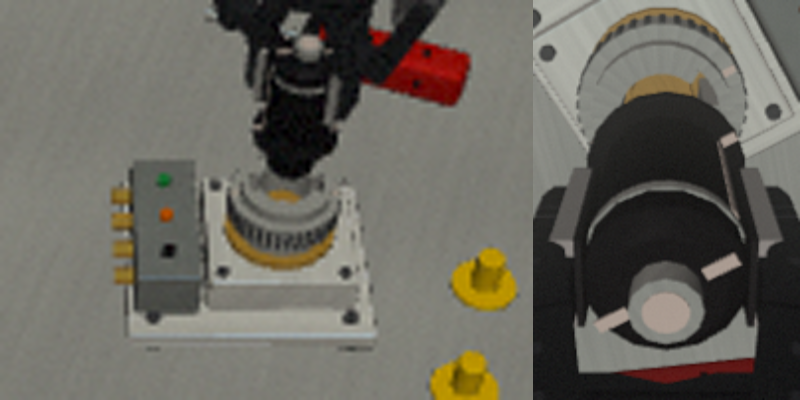

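The nose hovers centred over the open bore, with its marks in line with the slots. I'll descend in small steps.

>>> {"name": "drive_effector", "arguments": {"increments": "0 0 0 0.16 0 0 0 | 0 0 0 0.32 0 0 0 | 0 0 0 0.48 0 0 0 | 0 0 0 0.6 0 0 0 | 0 0 0 0.6 0 0 0"}}

```text
t: 12.12
tool_pos: [0.4867, -0.196, 0.1313]
tool_rot: [-2.431, -1.987, 0.001]
contact_force: [0.6, -0.3, -2.4]
opening: 0.0363
grip_force: 80.8
```

To row units: 0.008 m is 0.32, 0.006 m is 0.24.

>>> {"name": "drive_effector", "arguments": {"increments": "0 0 0 0.08 0 0 0 | 0 0 0 0.16 0 0 0 | 0 0 0 0.24 0 0 0 | 0 0 0 0.32 0 0 0 | 0 0 0 0.32 0 0 0"}}

```text
t: 12.53
tool_pos: [0.4869, -0.1961, 0.1237]
tool_rot: [-2.431, -1.988, 0.001]
contact_force: [-0.7, 0.0, -2.4]
opening: 0.0358
grip_force: 80.8
```

To row units: 0.006 m is 0.24, 0.004 m is 0.16.

>>> {"name": "drive_effector", "arguments": {"increments": "0 0 0 0.08 0 0 0 | 0 0 0 0.16 0 0 0 | 0 0 0 0.24 0 0 0 | 0 0 0 0.24 0 0 0 | 0 0 0 0.24 0 0 0"}}

```text
t: 12.95
tool_pos: [0.4874, -0.1964, 0.119]
tool_rot: [2.432, 1.988, 0.0]
contact_force: [-1.5, 1.8, 2.7]
opening: 0.0359
grip_force: 81.3
```

To row units: 0.005 m is 0.2, 0.004 m is 0.16.

>>> {"name": "drive_effector", "arguments": {"increments": "0 0 0 0.08 0 0 0 | 0 0 0 0.16 0 0 0 | 0 0 0 0.2 0 0 0 | 0 0 0 0.2 0 0 0 | 0 0 0 0.2 0 0 0 | 0 0 0 0.2 0 0 0"}}

```text
t: 13.45
tool_pos: [0.4875, -0.1964, 0.1145]
tool_rot: [2.432, 1.988, 0.0]
contact_force: [-3.1, 1.6, 7.0]
opening: 0.036
grip_force: 81.8
```

```bash
python3 - <<'E'
from h import *
for i in range(5):
    ctrl.get_image('side'); o=ctrl.get_obs(); print(o['tool_pos'].round(4),o['contact_force'].round(2))
E
```

```text
[ 0.4875 -0.1965  0.1145] [-2.56  2.31  7.75]
[ 0.4875 -0.1964  0.1145] [-2.94  1.5   6.98]
[ 0.4875 -0.1964  0.1145] [-3.33  2.27  6.92]
[ 0.4875 -0.1964  0.1145] [-2.58  2.32  7.24]
[ 0.4875 -0.1965  0.1145] [-3.16  2.56  6.96]
```

To row units: -0.001 m is -0.04, -0.0005 m is -0.02.

>>> {"name": "drive_effector", "arguments": {"increments": "0 0.012 -0.02 0.008 0 0 0 | 0 0.02 -0.04 0.012 0 0 0 | 0 0.02 -0.04 0.012 0 0 0 | 0 0.02 -0.04 0.012 0 0 0 | 0 0.02 -0.04 0.012 0 0 0"}}

```text
t: 14.12
tool_pos: [0.4874, -0.1963, 0.1148]
tool_rot: [2.43, 1.987, 0.001]
contact_force: [-3.1, 0.9, 8.1]
opening: 0.0363
grip_force: 81.8
```

```bash
python3 - <<'E'
from h import *
a=[];
for i in range(5):
    im=ctrl.get_image('side'); o=ctrl.get_obs(); a.append(np.r_[o['tool_pos'],o['contact_force']])
print(np.mean(a,0).round(4))
t=ctrl.get_image('top')
cv2.imwrite('pics/f.png',np.hstack([cv2.resize(im[90:300,200:410],(400,400)),cv2.resize(t[150:350,170:370],(400,400))])[:,:,::-1])
E
```

```text
[ 0.4873 -0.1963  0.1148 -2.1765  0.5872  7.7288]
```

View pics/f.png

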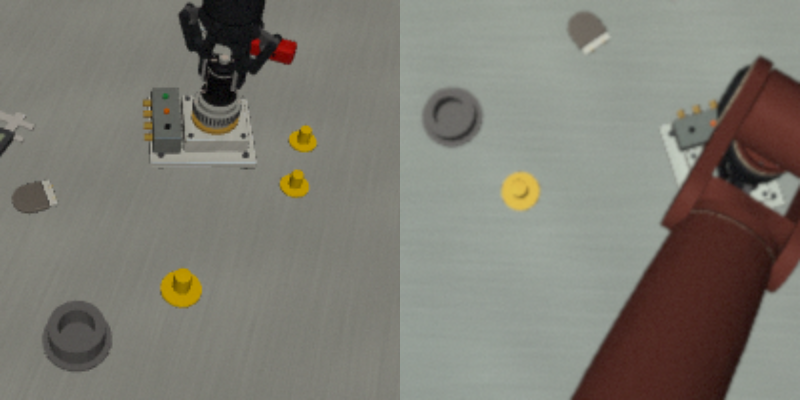

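The probe is in the socket, pressed with about 10 N net once its weight is subtracted, and the cap is standing on the bare counter. I'm handing in now.

```bash
python3 -c "
from station import ctrl
print(ctrl.finish_job())"
```

```text
the job is handed in; nothing more can be done
None
```

I handed the job in with the cap standing on the bare counter and the probe head gripped in the socket, its pins in line with the slots. By the wrist force it presses at about 10 N, with the nose about 24 mm below the rim. The hand-in gave no verdict.

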